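Prop the guard of the trim knob and turn the knob to its stop

ROBOT

A 6-joint arm with a two-finger parallel gripper is mounted at the origin on the work surface; the furniture and walls round the work are solid. World frame = base frame: x ahead of the robot, y to its left, z up, the work surface at z = 0. Lengths are in m, angles in rad, forces in N, time in s.
With the tool pointing down it reaches from about 0.35 to 0.775 m from the base axis. Payload 7.3 kg.
Tool frame: the origin (TCP) lies at the very end of the fingers, on their centre line; the grasp point (between the pads) lies 19 mm behind it; z points along the fingers, x is the direction in which the jaws open and shut, and the axes are right-handed (so a half turn about z gives the same grasp; the last joint's range is limited). The gripper opens to 92 mm and grips with 3 to 60 N. Pads are 19 mm wide; open, the fingers measure 130 mm over their backs; the gripper's body (75 mm by 190 mm) begins 47 mm behind the grasp point.
Start: joints at [1.071, 0.342, 1.524, -0, 1.275, -0.146], TCP at [0.182, 0.493, 0.227] pointing down, gripper open.
Joint ranges: [-2.53, 2.53], [-0.77, 2.02], [0.04, 2.7], [-1, 4.14], [0.28, 2.66], [-3.11, 3.11]. Speed limits (rad/s): [2.57, 2.57, 3.14, 3.14, 3.14, 3.14].

INTERFACE

Orientations are given as [roll, pitch, yaw] about the fixed x, y, z axes, in that order (R = Rz(yaw) Ry(pitch) Rx(roll)).
In Python, from cell import robot, read_camera, nets gives the robot as it stands. The module is installed in compiled form; this text tells all that it offers.
- The arm moves only by the tool carry_out, never from a script. Its arguments are lists of equal length, an entry for each row: "translation": the shift along the tool's x, y, z in m, a list of three; "turn": the turn, a rotation vector about the tool's x, y, z in rad, a list of three; "gripper": the gripper's target within -1 to 1 (shut at 1, half-way at 0, fully open at -1). A call has 1 to 10 rows; each row shifts and turns the commanded pose from where the row before left it, along the tool's axes as they then stand; what a row does not reach is not made up. A row lasts 1/10 s, in which the tool goes at most 50 mm and 8.59 degrees, less where a joint would pass 70% of its speed; a pose out of reach is approached as far as the arm can. A call with a gripper value outside its range is refused whole. The fingers move at their own pace and stop on an object; "squeeze" is the grip in N (left out, the last holds). Time passes only in rows, so rows that do not move let the fingers close. It gives the time, the measured TCP pose, the force and the opening at its end, in the units of the state.
- robot.observe(): the state, without advancing time (a new reading comes with each control period).
- read_camera(name): name is "scene" or "top" or "wrist"; returns a dict with "img" (420x560x3 uint8, red, green, blue), "fx", "fy", "cx", "cy" (pixels), "world_from_camera" (4x4, takes a point from camera to world coordinates). Camera axes: x right, y down, z forward; pixel columns grow to the right and rows downward; lengths in m; the calibration is good to about 2 mm. A picture is of the moment at which its call begins. There is no depth.
- robot.hand_in(): hands the job in, once; it reports no verdict.
Trained networks look in a picture, given as the dict that the camera call returned (one of the last four; its "shot" number tells which), for a name from the list of things; names that differ only in an ending like _2 or _b are one class to them, and where a whole thing is asked for, a point or a joint stands for the part that bears it (a point fixed in the world has none). Each returns a list of dicts, best first, with "score" (0 to 1); they miss things now and then, are a little off and sometimes report something else, mostly with a low value. They report only what shows in the picture. A call takes as long as a camera call.
- nets.regions_of(picture, name): "region" (420x560 bool, what is visible of it) and "pixel" ([column, row] in pixels, amid what is visible of it).
- nets.tip_of(picture, name): "pixel" ([column, row] in pixels: a listed point, or the origin of a listed thing).
The state is a dict: "time": time; "qpos": joint angles; "qvel": joint speeds; "joint_efforts": joint torques, N m; "tool_pos": TCP position; "tool_rot": TCP orientation; "contact_force": force on the tool from outside, world axes, zero at the start; "torque": the same for the moment, N m; "opening": finger opening in m.
Only numpy, scipy, OpenCV 4.12 (cv2) and the standard library are available. Lean on these libraries where they do the work, as an engineer would, in place of code of your own. Each camera call takes 0.05 s, during which the arm holds its last target. There are 200 camera calls.

TASK

Use the bar with the grip block to lift the sprung cover of the bench console, and seat the bar fully home in the two slots behind the knob so that the cover stays propped open. Then turn the knob under the cover clockwise until you feel it bear against its end stop, and let go: do not wrench it against the stop, do not force the bar or the cover, and leave the other things on the bench where they are.

Things in the scene. Friction and masses are not known exactly. Their poses are not given: they have to be found in the camera images.
- console: Grey bench console, fixed, 120 (x) x 210 (y) mm, deck 50 mm high. Origin: centre of its underside; z up; its y runs from knob end to hinge end, roughly along the world's y. On the deck, at its x = -40 and +40 mm, stand two aluminium brackets, 8 mm thick in x, 30 mm in y, which carry the cover's hinge and have an open-topped slot each in their tops. Besides these only the knob stands on it.
- cover_hinge (a point): The cover's hinge line, on the console at its x 0, y 75, z 88 mm; axes as the console's, hinge line along x. The cover's underside passes through this line. The spring that shuts the cover gives about 0.03 N m when shut (plus 0.035 from its weight) and 0.07 N m at 1.75 rad.
- cover (a joint): Opening angle of the grey flip cover, a plate 60 mm wide (x), 4 mm thick, hung between the brackets. 0 = shut: level over the knob, underside 88 mm above the bench, open beneath at front and sides. pi/2 = upright, end stop 2.0. A spring drives it shut from every angle, so it must be propped; leaning on the fully seated bar it stands at about 1.73.
- cover_edge (a point): Middle of the lowest line of the 8 mm round bead along the cover's free edge, level with its underside, 145 mm from the hinge line (towards the console's -y when shut); moves with the cover. The bead ends 4 mm further out.
- slot (a point): Midway between the two bracket slots, at the level of their floors: console x 0, y 78, z 128 mm, axes as the console's. Slots: 13 mm wide (y), open upward and along x, 12 mm deep plus a flared mouth, 19 mm wide; bracket tops 18 mm above this point. The bar goes in from above, along x across both brackets, with the cover held back on its +y side.
- prop: Loose prop: black grip block 30 (x) x 18 (y) x 28 mm high, and a square steel bar 10 x 10 mm along its +x from the block's end (x 15) to x 140 mm, undersides flush; about 0.12 kg, centre of mass about 65 mm from the block's centre. Lies on the bench, bar pointing roughly away from the robot. Origin: centre of the block's underside; z up.
- prop_bar (a point): Point on the underside of the prop's bar, 88 mm from the block's centre along +x; axes as the prop's. With it on the point slot and the block on the console's -x side (nearer the robot) the bar lies over both brackets and the block stands clear of the console. The prop's x is then along the console's x.
- knob (a joint): Turn of the black knob from its anticlockwise end, relative to its shaft; grows clockwise seen from above. Starts from 0 to 0.5; the clockwise end stop lies at roughly 1.5 and is to be found by feel. Needs about 0.05 N m to turn and stays where it is left.
- knob_grip (a point): On the knob's axis (console x 0, y -30), 73 mm above the bench, mid-height of its upright grip bar: 42 mm long (this point's x), 12 mm wide (its y), from 61 to 84 mm above the bench, on a round skirt of 21 mm radius. At knob 0.8 the grip bar is parallel to the console's y.
- shaft (a joint): Twist of the knob's seat, clockwise positive. The seat, with the knob's stop, sits on a stiff spring of 4 N m/rad, so this shows the torque on the knob: 0 untouched, about 0.012 while it turns freely; 0.025 (0.1 N m) or more when it bears against the stop; 0.1 (0.4 N m) is the most it may take.
- weight: Bystander: pale round calibration weight with a knob top, 33 mm across, 50 mm tall; origin at the centre of its underside.
- glue: Bystander: glue stick lying on its side, 98 mm long, 20 mm thick; origin under its middle.
- stapler: Bystander: stapler, 136 x 34 x 46 mm, on its base; origin under its middle.

How it is judged:
By the outcome, as a careful person would: the job done as asked, in the order asked, and still so for the second after the job is handed in, with the robot touching nothing.
It also fails if it takes over 72 s, if anything falls off the work surface, if the arm or the gripper's body presses on something with over 40 N, if the wrist force passes 120 N, or if a joint passes its speed limit or range.

## Working session

There is one attempt and no reset: what is moved stays moved. The work goes in short steps, Python scripts to look and compute and a tool call to move; the robot and the scene stay as the last step left them, time stands still between calls to the robot, and variables do not carry over. Pictures are saved under pics/ and viewed, about 8 in all and at most 12, crops included, and the job is handed in when it is done.

Besides the shell and the picture viewer there is one more tool, called in YAML: its name, and indented under it one key for each argument. carry_out: Moves the arm, as the interface text tells. Its arguments: {"type":"object","properties":{"translation":{"type":"array","items":{"type":"array","items":{"type":"number"}}},"turn":{"type":"array","items":{"type":"array","items":{"type":"number"}}},"gripper":{"type":"array","items":{"type":"number"}},"squeeze":{"type":"number"}},"required":["translation","turn","gripper"]}

```bash
mkdir -p pics; cat > h.py <<'E'
import numpy as np, cv2
from cell import robot, read_camera, nets
from scipy.spatial.transform import Rotation as R
def proj(p,P):
    T=np.linalg.inv(p["world_from_camera"]); q=T[:3,:3]@np.asarray(P,float)+T[:3,3]
    return np.array([p["fx"]*q[0]/q[2]+p["cx"],p["fy"]*q[1]/q[2]+p["cy"]])
def ray(p,px):
    T=p["world_from_camera"]; d=T[:3,:3]@np.array([(px[0]-p["cx"])/p["fx"],(px[1]-p["cy"])/p["fy"],1.]); return T[:3,3],d/np.linalg.norm(d)
def onz(p,px,z):
    o,d=ray(p,px); return o+d*(z-o[2])/d[2]
def save(p,n): cv2.imwrite("pics/"+n+".png",p["img"][:,:,::-1])
E
ls; python3 - <<'E'
from h import *
np.set_printoptions(precision=4,suppress=True)
ps={n:read_camera(n) for n in("scene","top")}
im=np.vstack([ps[n]["img"] for n in ps]); 
for n in ps: save(ps[n],n+"0"); print(n,ps[n]["world_from_camera"][:3],ps[n]["fx"])
zs=dict(cover_hinge=.088,cover_edge=.088,slot=.128,prop=0,prop_bar=0,knob_grip=.073,console=0,weight=0,glue=0,stapler=0)
for k in zs:
    for n in ps:
        for r in nets.tip_of(ps[n],k)[:2]: print(k,n,np.round(r["pixel"],1),round(r["score"],2),onz(ps[n],r["pixel"],zs[k]))
s=robot.observe(); print(s["time"],s["tool_pos"],s["tool_rot"],s["contact_force"],s["opening"])
E
```

```text
h.py
pics
scene [[-0.2241 -0.6353  0.739  -0.3932]
 [-0.9746  0.144  -0.1717  0.0109]
 [ 0.0026 -0.7587 -0.6514  0.8752]] 506.89740961015053
top [[ 0.0144 -0.9958  0.09    0.3706]
 [-0.9999 -0.0139  0.006  -0.1885]
 [-0.0048 -0.0901 -0.9959  1.3776]] 523.8548005720803
cover_hinge scene [193.5 205.9] 0.81 [ 0.5392 -0.0066  0.088 ]
cover_hinge top [202.3 180.3] 0.6 [0.5433 0.0096 0.088 ]
cover_edge scene [250.5 197.4] 0.7 [ 0.5402 -0.1446  0.088 ]
cover_edge top [264.  182.1] 0.76 [ 0.5409 -0.1437  0.088 ]
cover_edge top [201.4 180.5] 0.39 [0.5428 0.0118 0.088 ]
slot scene [186.1 191.3] 0.98 [0.5479 0.0057 0.128 ]
slot scene [248.8 196. ] 0.62 [ 0.4986 -0.1338  0.128 ]
slot top [201.7 178.7] 0.72 [0.5418 0.005  0.128 ]
slot top [362.  221.1] 0.59 [ 0.4451 -0.3805  0.128 ]
prop scene [360.4 230.5] 0.78 [ 0.4565 -0.4061 -0.    ]
prop top [359.8 221.7] 0.52 [ 0.4511 -0.3944  0.    ]
prop_bar scene [354.2 208.2] 0.53 [ 0.5406 -0.4198  0.    ]
prop_bar top [365.1 188.7] 0.82 [ 0.5387 -0.4084  0.    ]
knob_grip scene [236.5 203.8] 0.41 [ 0.5416 -0.1098  0.073 ]
console scene [223.8 228.8] 0.76 [ 0.5383 -0.0734  0.    ]
console top [238.1 183.2] 0.63 [ 0.5487 -0.072   0.    ]
console top [367.  185.7] 0.36 [ 0.5467 -0.4134  0.    ]
weight scene [383.2 191.6] 0.45 [ 0.5887 -0.5207  0.    ]
weight top [402.8 175.9] 0.55 [ 0.5742 -0.5082  0.    ]
glue scene [271.9 260.8] 0.8 [ 0.4049 -0.1672  0.    ]
glue top [270.3 239.9] 0.77 [ 0.3999 -0.1598  0.    ]
stapler scene [139.2 241. ] 0.86 [0.5411 0.1347 0.    ]
stapler top [160.1 190.9] 0.59 [0.5253 0.1342 0.    ]
1.1 [0.1819 0.4925 0.2267] [ 3.1415 -0.0001  1.217 ] [0.702  0.0651 0.086 ] 0.09156822495821329
```

```bash
python3 - <<'E'
import cv2, numpy as np
a=cv2.imread("pics/scene0.png")[120:300,90:430]; b=cv2.imread("pics/top0.png")[120:280,110:450]
o=np.vstack([cv2.resize(a,None,fx=1.75,fy=1.75,interpolation=2),cv2.resize(b,None,fx=1.75,fy=1.75,interpolation=2)])
print(o.shape);cv2.imwrite("pics/v1.png",o)
E
```

```text
(595, 595, 3)
```

View pics/v1.png

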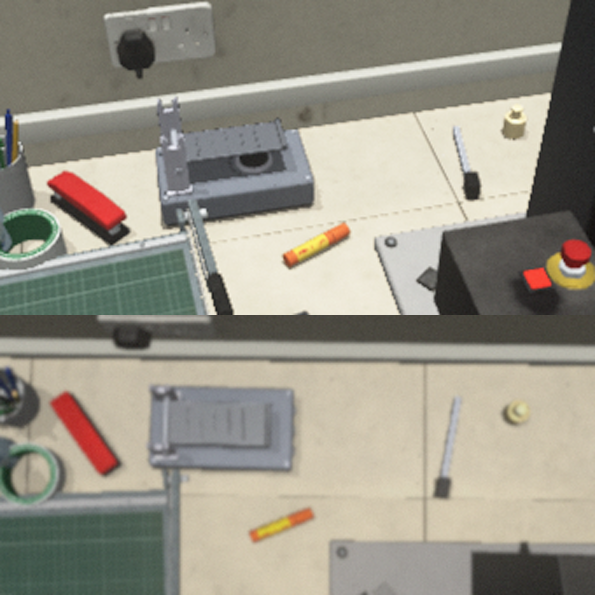

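The picture shows, in the scene half, the console at about (235,170) with the cover shut, the stapler to its left, and the prop at (465,165) with its block towards the robot. The glue stick is at (315,245) and the weight at (515,122). A trimmer arm lies near (205,250), on the robot's side of the bracket end. I'll now fit the poses.

```bash
cat >> h.py <<'E'
from scipy.optimize import minimize
def box(x0,x1,y0,y1,z0,z1): return np.array([[x,y,z] for x in(x0,x1) for y in(y0,y1) for z in(z0,z1)])/1000.
PROP=[box(-15,15,-9,9,0,28),box(15,140,-5,5,0,10)]
CONS=[box(-60,60,-105,105,0,50)]+[box(x-4,x+4,63,93,50,146) for x in(-40,40)]+[box(-30,30,-74,75,88,92)]
SS=4
def sil(p,boxes,v,z=0):
    T=np.linalg.inv(p["world_from_camera"]); c,s=np.cos(v[2]),np.sin(v[2])
    m=np.zeros((420*SS,560*SS),np.uint8)
    for b in boxes:
        w=np.c_[v[0]+c*b[:,0]-s*b[:,1],v[1]+s*b[:,0]+c*b[:,1],b[:,2]+z]
        q=w@T[:3,:3].T+T[:3,3]; px=np.c_[p["fx"]*q[:,0]/q[:,2]+p["cx"],p["fy"]*q[:,1]/q[:,2]+p["cy"]]
        cv2.fillConvexPoly(m,cv2.convexHull(np.round((px+.5)*SS).astype(np.int32)),1)
    return cv2.resize(m.astype(np.float32),(560,420),interpolation=cv2.INTER_AREA)
def iou(a,b): return np.minimum(a,b).sum()/np.maximum(a,b).sum()
def fit(pics,masks,boxes,v0):
    f=lambda v:-np.mean([iou(sil(p,boxes,v),m) for p,m in zip(pics,masks)])
    best=None
    for k in range(2):
        v=v0 if best is None else best.x
        best=minimize(f,v,method="Nelder-Mead",options=dict(initial_simplex=np.vstack([v]+[v+d for d in np.diag([.006,.006,.04])]),xatol=1e-4,fatol=1e-5))
    return best.x,-best.fun
def mask(p,names):
    m=np.zeros((420,560),np.float32)
    for n in names:
        r=nets.regions_of(p,n)
        if r: m=np.maximum(m,r[0]["region"])
    return m
def rows(p0,r0,p1,r1,n):
    "n equal rows (tool frame) from pose to pose, rpy; returns translation, turn lists"
    A,B=R.from_euler("xyz",r0),R.from_euler("xyz",r1); rv=(A.inv()*B).as_rotvec(); st=(np.asarray(p1)-p0)/n
    t=[]; C=A; d=R.from_rotvec(rv/n)
    for i in range(n): t.append([round(float(x),4) for x in C.inv().apply(st)]); C=C*d
    print("translation",t); print("turn",[[round(float(x),4) for x in rv/n]]*n)
E
python3 - <<'E'
from h import *
np.set_printoptions(precision=4,suppress=True)
ps=[read_camera(n) for n in("scene","top")]
mp=[mask(p,["prop"]) for p in ps]; mc=[mask(p,["console","cover","knob"]) for p in ps]
for i in (0,1):
  print("prop",i,fit([ps[i]],[mp[i]],PROP,np.array([.452,-.4,-.1])));print("cons",i,fit([ps[i]],[mc[i]],CONS,np.array([.542,-.072,0.])))
print("both",fit(ps,mp,PROP,np.array([.452,-.4,-.1])),fit(ps,mc,CONS,np.array([.542,-.072,0.])))
w=read_camera("wrist");s=robot.observe()
T=np.eye(4);T[:3,:3]=R.from_euler("xyz",s["tool_rot"]).as_matrix();T[:3,3]=s["tool_pos"]
print(np.linalg.inv(T)@w["world_from_camera"],w["fx"])
for q in[(215.7,288.6),(200,240)]: print(onz(ps[0],q,0))
print(onz(ps[1],(110+172/1.75,120+(480-315)/1.75),0))
E
```

```text
prop 0 (array([ 0.4614, -0.4037, -0.1778]), np.float64(0.8978238105773926))
cons 0 (array([ 0.5473, -0.0753, -0.0084]), np.float64(0.9115159511566162))
prop 1 (array([ 0.4613, -0.3989, -0.175 ]), np.float64(0.8797987103462219))
cons 1 (array([ 0.5427, -0.0715, -0.0145]), np.float64(0.965692937374115))
both (array([ 0.4608, -0.402 , -0.1647]), np.float64(0.7285782098770142)) (array([ 0.5431, -0.073 , -0.0048]), np.float64(0.9246244430541992))
[[ 1.      0.0001 -0.0008 -0.0002]
 [ 0.0001  0.9582  0.2862 -0.0766]
 [ 0.0008 -0.2862  0.9582 -0.1584]
 [ 0.      0.      0.      1.    ]] 350.3686907562407
[ 0.3506 -0.027   0.    ]
[ 0.5116 -0.0106  0.    ]
[0.465  0.0048 0.    ]
```

```bash
python3 - <<'E'
import cv2, numpy as np
a=cv2.imread("pics/scene0.png"); b=cv2.imread("pics/top0.png")
o=np.vstack([cv2.resize(a,(400,300),interpolation=3),cv2.resize(b,(400,300),interpolation=3)]);cv2.imwrite("pics/v2.png",o)
E
```

```text
(no output)
```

View pics/v2.png

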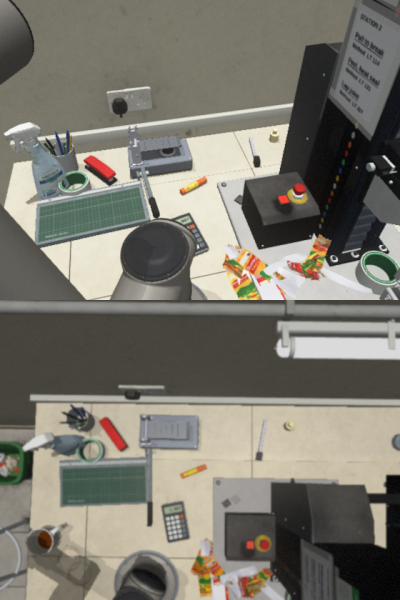

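carry_out:
  translation:
    - [-0.0279,0.0339,-0.0018]
    - [-0.0279,0.0339,-0.0018]
    - [-0.0279,0.0339,-0.0018]
    - [-0.0279,0.0339,-0.0018]
    - [-0.0279,0.0339,-0.0018]
    - [-0.0279,0.0339,-0.0018]
    - [-0.0279,0.0339,-0.0018]
    - [-0.0279,0.0339,-0.0018]
    - [-0.0279,0.0339,-0.0018]
    - [-0.0279,0.0339,-0.0018]
  turn:
    - [0,0,0]
    - [0,0,0]
    - [0,0,0]
    - [0,0,0]
    - [0,0,0]
    - [0,0,0]
    - [0,0,0]
    - [0,0,0]
    - [0,0,0]
    - [0,0,0]
  gripper: [-1,-1,-1,-1,-1,-1,-1,-1,-1,-1]

```text
time: 2.65
tool_pos: [0.4039, 0.1116, 0.2451]
tool_rot: [3.141, -0.001, 1.217]
contact_force: [0.1, 0.6, 0.4]
opening: 0.0919
```

Seen so far: a tall black machine stands to the right of the prop (scene display (283,178), top display (275,485)). I need to check its clearance before reaching the block.

```bash
python3 - <<'E'
from h import *
np.set_printoptions(precision=3,suppress=True)
ps=[read_camera(n) for n in("scene","top")]
for q in[(283,178),(305,45),(285,175)]:
  for z in(0,.1,.3,.5): print("s",q,z,onz(ps[0],np.array(q)*1.4,z))
for q in[(275,185),(362,187),(280,245),(213,178)]:
  for z in(0,.1,.3): print("t",q,z,onz(ps[1],np.array(q)*1.4,z))
o=np.hstack([cv2.resize(ps[0]["img"][180:400,330:530],None,fx=2,fy=2),cv2.resize(ps[1]["img"][180:400,290:490],None,fx=2,fy=2)])
cv2.imwrite("pics/v3.png",o[:,:,::-1]); print(o.shape)
E
```

```text
s (283, 178) 0 [ 0.376 -0.467 -0.   ]
s (283, 178) 0.1 [ 0.288 -0.413  0.1  ]
s (283, 178) 0.3 [ 0.112 -0.303  0.3  ]
s (283, 178) 0.5 [-0.064 -0.194  0.5  ]
s (305, 45) 0 [ 1.304 -0.996 -0.   ]
s (305, 45) 0.1 [ 1.11  -0.881  0.1  ]
s (305, 45) 0.3 [ 0.722 -0.651  0.3  ]
s (305, 45) 0.5 [ 0.334 -0.421  0.5  ]
s (285, 175) 0 [ 0.387 -0.48   0.   ]
s (285, 175) 0.1 [ 0.298 -0.424  0.1  ]
s (285, 175) 0.3 [ 0.12  -0.312  0.3  ]
s (285, 175) 0.5 [-0.059 -0.199  0.5  ]
t (275, 185) 0 [ 0.354 -0.46   0.   ]
t (275, 185) 0.1 [ 0.356 -0.441  0.1  ]
t (275, 185) 0.3 [ 0.358 -0.401  0.3  ]
t (362, 187) 0 [ 0.352 -0.778  0.   ]
t (362, 187) 0.1 [ 0.353 -0.735  0.1  ]
t (362, 187) 0.3 [ 0.356 -0.649  0.3  ]
t (280, 245) 0 [ 0.139 -0.477  0.   ]
t (280, 245) 0.1 [ 0.156 -0.456  0.1  ]
t (280, 245) 0.3 [ 0.19  -0.415  0.3  ]
t (213, 178) 0 [ 0.377 -0.233  0.   ]
t (213, 178) 0.1 [ 0.376 -0.23   0.1  ]
t (213, 178) 0.3 [ 0.375 -0.223  0.3  ]
(440, 800, 3)
```

View pics/v3.png

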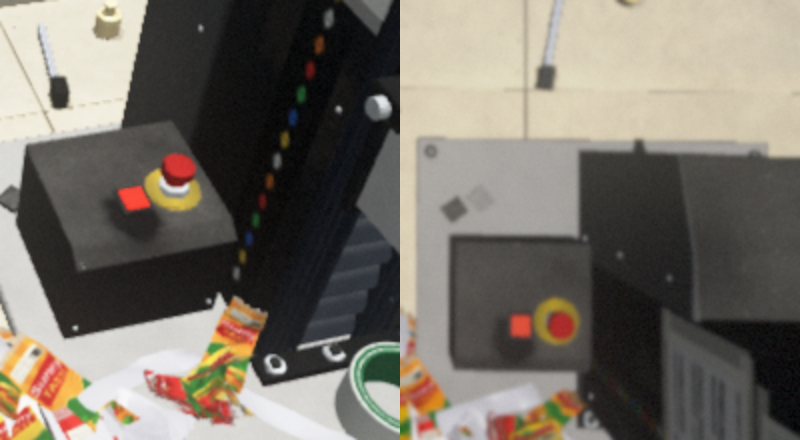

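carry_out:
  translation:
    - [-0.0279,0.0339,0]
    - [-0.0279,0.0339,0]
    - [-0.0279,0.0339,0]
    - [-0.0391,0.0095,0]
    - [-0.0391,0.0095,0]
    - [-0.0391,0.0095,0]
    - [-0.0391,0.0095,0]
    - [-0.0391,0.0095,0]
    - [-0.0391,0.0095,0]
    - [-0.0391,0.0095,0]
  turn:
    - [0,0,0]
    - [0,0,0]
    - [0,0,0]
    - [0,0,-0.0183]
    - [0,0,-0.0183]
    - [0,0,-0.0183]
    - [0,0,-0.0183]
    - [0,0,-0.0183]
    - [0,0,-0.0183]
    - [0,0,-0.0183]
  gripper: [-1,-1,-1,-1,-1,-1,-1,-1,-1,-1]

```text
time: 3.75
tool_pos: [0.4526, -0.2822, 0.2448]
tool_rot: [3.141, -0.0, 1.346]
contact_force: [0.6, -0.2, -0.0]
opening: 0.0919
```

carry_out:
  translation:
    - [-0.0391,0.0095,0]
    - [-0.0391,0.0095,0]
    - [-0.0391,0.0095,0]
    - [0,0,0.02]
    - [0,0,0.02]
    - [0,0,0]
  turn:
    - [0,0,-0.0183]
    - [0,0,-0.0183]
    - [0,0,-0.0183]
    - [0,0,0]
    - [0,0,0]
    - [0,0,0]
  gripper: [-1,-1,-1,-1,-1,-1]

```text
time: 4.35
tool_pos: [0.4556, -0.4004, 0.2015]
tool_rot: [-3.137, -0.004, 1.4]
contact_force: [0.2, 0.1, 0.2]
opening: 0.0917
```

```bash
python3 - <<'E'
from h import *
np.set_printoptions(precision=4,suppress=True)
w=read_camera("wrist"); save(w,"w1"); s=robot.observe(); print(s["tool_pos"],s["tool_rot"],s["time"],s["qpos"])
m=mask(w,["prop"]); print(m.sum(),fit([w],[m],PROP,np.array([.461,-.402,-.17])))
for k in("prop","prop_bar"):
  for r in nets.tip_of(w,k)[:2]: print(k,r["score"],r["pixel"],onz(w,r["pixel"],0))
E
```

```text
[ 0.4562 -0.4009  0.2035] [-3.1391 -0.0024  1.4003] 4.4 [-0.8472  0.5133  1.3168  0.0003  1.3149 -2.2476]
1313.0 (array([ 0.4621, -0.4022, -0.175 ]), np.float64(0.81952303647995))
prop 0.75 [280.8, 184.8] [ 0.4632 -0.3997  0.    ]
prop_bar 0.72 [277.5, 263.7] [ 0.5523 -0.4187  0.    ]
```

carry_out:
  translation:
    - [0,0.003,0.03]
    - [0,0.003,0.03]
    - [0,0,0.03]
    - [0,0,0.03]
    - [0,0,0.03]
    - [0,0,0.02]
    - [0,0,0.013]
    - [0,0,0.007]
    - [0,0,0.004]
    - [0,0,0]
  turn:
    - [0,0,0.007]
    - [0,0,0.007]
    - [0,0,0]
    - [0,0,0]
    - [0,0,0]
    - [0,0,0]
    - [0,0,0]
    - [0,0,0]
    - [0,0,0]
    - [0,0,0]
  gripper: [-1,-1,-1,-1,-1,-1,-1,-1,-1,-1]

```text
time: 5.55
tool_pos: [0.4626, -0.4033, 0.0112]
tool_rot: [3.141, 0.001, 1.386]
contact_force: [-0.2, 1.3, 0.2]
opening: 0.092
```

```bash
python3 - <<'E'
from h import *
np.set_printoptions(precision=4,suppress=True)
w=read_camera("wrist"); save(w,"w2"); s=robot.observe(); print(s["tool_pos"],s["tool_rot"],s["contact_force"])
E
```

```text
[ 0.4626 -0.4035  0.0115] [3.1405 0.0008 1.386 ] [ 0.2141  0.3477 -1.0114]
```

View pics/w2.png

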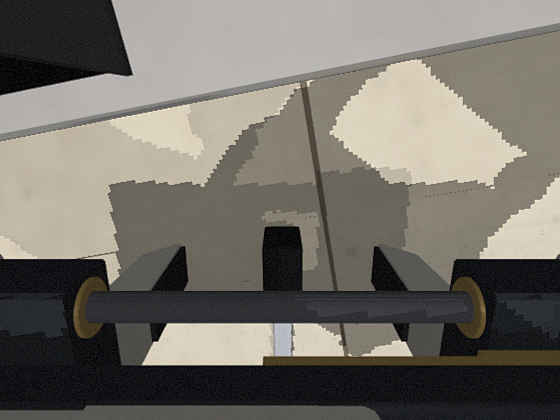

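The block sits between the open fingers at about (283,250), well aligned. I'll go down 4 mm and grip.

carry_out:
  translation:
    - [0,0,0.004]
    - [0,0,0]
    - [0,0,0]
    - [0,0,0]
    - [0,0,0]
    - [0,0,0]
    - [0,0,0]
    - [0,0,0]
    - [0,0,0]
    - [0,0,0]
  turn:
    - [0,0,0]
    - [0,0,0]
    - [0,0,0]
    - [0,0,0]
    - [0,0,0]
    - [0,0,0]
    - [0,0,0]
    - [0,0,0]
    - [0,0,0]
    - [0,0,0]
  gripper: [-1,1,1,1,1,1,1,1,1,1]
  squeeze: 45

```text
time: 6.6
tool_pos: [0.4623, -0.4031, 0.0067]
tool_rot: [3.142, -0.0, 1.386]
contact_force: [-0.9, 0.1, -0.5]
opening: 0.0242
```

carry_out:
  translation:
    - [0,0,0]
    - [0,0,0]
    - [0,0,-0.005]
    - [0,0,-0.01]
    - [0,0,-0.02]
    - [0,0,-0.02]
    - [0,0,-0.03]
    - [0,0,-0.03]
    - [0,0,-0.02]
    - [0,0,0]
  turn:
    - [0,0,0]
    - [0,0,0]
    - [0,0,0]
    - [0,0,0]
    - [0,0,0]
    - [0,0,0]
    - [0,0,0]
    - [0,0,0]
    - [0,0,0]
    - [0,0,0]
  gripper: [1,1,1,1,1,1,1,1,1,1]

```text
time: 7.6
tool_pos: [0.4635, -0.4044, 0.1458]
tool_rot: [3.136, 0.004, 1.386]
contact_force: [-0.3, -0.1, -0.9]
opening: 0.0175
```

```bash
python3 - <<'E'
from h import *
np.set_printoptions(precision=4,suppress=True)
s=robot.observe(); print(s["time"],s["tool_pos"],s["tool_rot"],s["contact_force"],s["torque"],s["opening"])
ps=[read_camera(n) for n in("wrist","scene","top")]
for p,n in zip(ps,"wst"): save(p,"g_"+n)
for p in ps:
  for k in("prop","prop_bar"):
    for r in nets.tip_of(p,k)[:1]: print(k,r["score"],np.round(r["pixel"],1),onz(p,r["pixel"],s["tool_pos"][2]-.006))
E
```

```text
7.6 [ 0.4635 -0.4044  0.1458] [3.1359 0.0044 1.3861] [-0.2731 -0.0732 -0.9467] [ 0.0235  0.0661 -0.0157] 0.017512908603881872
prop 0.86 [281.8 258.6] [ 0.4647 -0.4038  0.1398]
prop 0.59 [366.7 185. ] [ 0.4633 -0.4076  0.1398]
prop_bar 0.6 [383.7 193.3] [ 0.4258 -0.4346  0.1398]
```

carry_out:
  translation:
    - [0.0357,-0.0045,-0.0061]
    - [0.0357,-0.0045,-0.0061]
    - [0.0357,-0.0045,-0.0061]
    - [0.0357,-0.0045,-0.0061]
    - [0.0357,-0.0045,-0.0061]
    - [0.0357,-0.0045,-0.0061]
    - [0.0357,-0.0045,-0.0061]
    - [0.0357,-0.0045,-0.0061]
    - [0.0357,-0.0045,-0.0061]
    - [0,0,0]
  turn:
    - [0,0,-0.0193]
    - [0,0,-0.0193]
    - [0,0,-0.0193]
    - [0,0,-0.0193]
    - [0,0,-0.0193]
    - [0,0,-0.0193]
    - [0,0,-0.0193]
    - [0,0,-0.0193]
    - [0,0,-0.0193]
    - [0,0,0]
  gripper: [1,1,1,1,1,1,1,1,1,1]

```text
time: 9.05
tool_pos: [0.456, -0.0762, 0.1973]
tool_rot: [3.141, -0.001, 1.564]
contact_force: [0.3, -0.8, -1.2]
opening: 0.0175
```

```bash
python3 - <<'E'
from h import *
np.set_printoptions(precision=4,suppress=True)
w=read_camera("wrist"); save(w,"w3"); s=robot.observe(); print(s["time"],s["tool_pos"],s["tool_rot"],s["contact_force"],s["opening"])
for k,z in dict(slot=.128,cover_hinge=.088,cover_edge=.088,prop_bar=s["tool_pos"][2]-.006,prop=s["tool_pos"][2]-.006).items():
  for r in nets.tip_of(w,k)[:2]: print(k,round(r["score"],2),np.round(r["pixel"],1),onz(w,r["pixel"],z))
E
```

```text
9.1 [ 0.4564 -0.0781  0.197 ] [3.1408 0.0001 1.563 ] [-0.1102 -0.2831 -0.7138] 0.017800349689020868
prop 0.66 [282.  258.1] [ 0.4568 -0.0754  0.191 ]
```

View pics/w3.png

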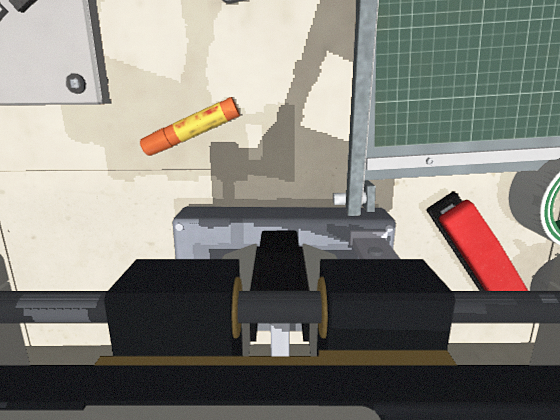

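The held block is at (280,250). The console's near deck corners are at about (174,208) and (396,210), the trimmer pivot at (352,200), and the slots are hidden by the gripper. Next I'll measure the corners and the trimmer's height.

```bash
python3 - <<'E'
from h import *
np.set_printoptions(precision=4,suppress=True)
w=read_camera("wrist"); ps=[read_camera(n) for n in("scene","top")]
g=cv2.cvtColor(w["img"],cv2.COLOR_RGB2GRAY).astype(int)
print("row225",g[225,165:190],g[225,380:405]); print("col",g[195:225,200],g[195:225,330])
for q in[(174.5,212),(395.5,212)]: print(onz(w,q,.05))
def tri(a,b):
    (o1,d1),(o2,d2)=a,b; t=np.linalg.lstsq(np.c_[d1,-d2],o2-o1,rcond=None)[0]; return o1+d1*t[0],o2+d2*t[1]
print("trim pivot",tri(ray(w,(352,200)),ray(ps[0],(198.6,241))),tri(ray(ps[1],(210,208.6)),ray(ps[0],(198.6,241))))
print("arm w on z",onz(w,(355,100),.0),onz(w,(355,100),.05))
mc=[mask(p,["console","cover","knob"]) for p in ps]
for i in(0,1):
  for r in nets.tip_of(ps[i],"slot")[:1]: print("slot",i,r["score"],onz(ps[i],r["pixel"],.128))
a=cv2.resize(ps[0]["img"][140:300,150:330],None,fx=3.2,fy=3.2,interpolation=2); cv2.imwrite("pics/v4.png",a[:,:,::-1])
E
```

```text
row225 [230 230 231 230 231 232 235 234 231 232 235 225 135 138 153 180 221 244
 241 241 235 191 136 169 179] [108 106 108 109 108 103 104 103 104 105  95  73  98 133 152 151 149 131
 113  93  99 178 241 233 231]
col [233 232 230 206 213 213 210 215 202 103 117 114  59  66  64  65  62  63
  65  66  66  62  73  81  83  86  89  91  92  91] [145 152 155 143 115 112 115 121 121 115 124 114  71  62  58  62  61  61
  57  66  62  65  63  73  82  93  92  98 107 110]
[ 0.4759 -0.1772  0.05  ]
[0.4784 0.0245 0.05  ]
trim pivot (array([ 0.4714, -0.0121,  0.0328]), array([ 0.4732, -0.0062,  0.0346])) (array([ 0.4776, -0.0036,  0.0312]), array([ 0.4772, -0.0062,  0.0308]))
arm w on z [ 0.38   -0.0069  0.    ] [ 0.38   -0.0172  0.05  ]
slot 0 0.57 [0.5409 0.0068 0.128 ]
slot 1 0.94 [0.546  0.0006 0.128 ]
```

View pics/v4.png

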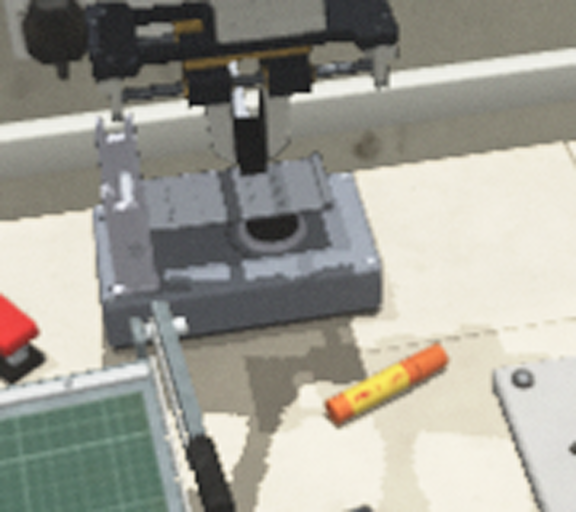

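carry_out:
  translation:
    - [-0.0335,-0.002,0]
    - [-0.0335,0,0]
    - [-0.033,0,0]
    - [0,0,0.0245]
    - [0,0,0.0245]
    - [0,0,0.0245]
    - [0,0,0.0245]
    - [0,0,0.0245]
    - [0,0,0]
    - [0,0,0]
  turn:
    - [0,0,0]
    - [0,0,0]
    - [0,0,0]
    - [0,0,0]
    - [0,0,0]
    - [0,0,0]
    - [0,0,0]
    - [0,0,0]
    - [0,0,0]
    - [0,0,0]
  gripper: [1,1,1,1,1,1,1,1,1,1]

```text
time: 10.9
tool_pos: [0.4535, -0.1797, 0.0744]
tool_rot: [-3.141, -0.0, 1.56]
contact_force: [0.3, -0.5, -1.6]
opening: 0.0175
```

```bash
python3 - <<'E'
from h import *
np.set_printoptions(precision=4,suppress=True)
ps=[read_camera(n) for n in("scene","top")]; s=robot.observe(); print(s["time"],s["tool_pos"],s["tool_rot"],s["contact_force"])
a=cv2.resize(ps[0]["img"][150:270,170:350],None,fx=3.3,fy=3.3,interpolation=2); b=cv2.resize(ps[1]["img"][140:230,170:350],None,fx=3.3,fy=3.3,interpolation=2)[:200]
cv2.imwrite("pics/v5.png",np.vstack([a,b])[:,:,::-1])
E
```

```text
11.0 [ 0.4543 -0.1801  0.0754] [3.1395 0.0011 1.5598] [-0.7226  0.0998 -1.3785]
```

View pics/v5.png

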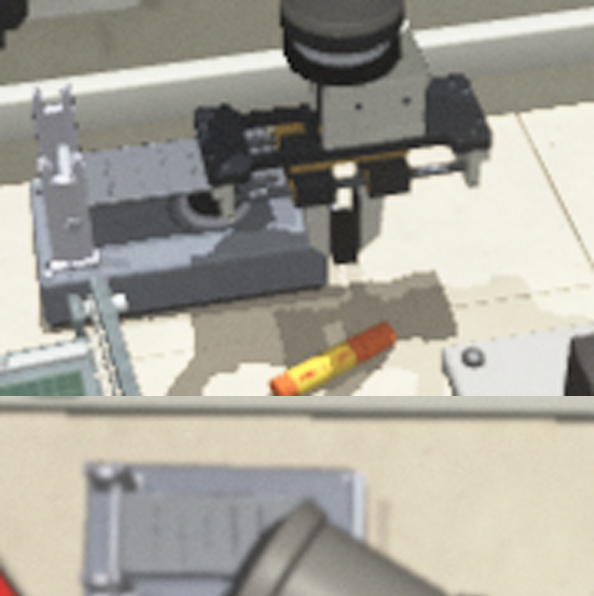

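carry_out:
  translation:
    - [0.016,0,0]
    - [0.016,0,0]
    - [0.013,0,0]
    - [0,0,0]
    - [0,0,0]
  turn:
    - [0,0,0]
    - [0,0,0]
    - [0,0,0]
    - [0,0,0]
    - [0,0,0]
  gripper: [1,1,1,1,1]

```text
time: 11.5
tool_pos: [0.4541, -0.1341, 0.0744]
tool_rot: [3.141, 0.0, 1.561]
contact_force: [0.9, -0.5, -1.3]
opening: 0.0176
```

```bash
python3 - <<'E'
from h import *
np.set_printoptions(precision=4,suppress=True)
s=robot.observe(); print(s["time"],s["tool_pos"],s["tool_rot"],s["contact_force"])
yb=(s["tool_pos"][1]-.0007+.073)*1000-75; zb=(s["tool_pos"][2]-.0067)*1000+5-88
print("bar centre rel hinge",yb,zb)
th=np.linspace(0,1.45,17); r=np.linspace(-(yb+5),100,17)
P=np.vstack([[yb,zb],np.c_[-r*np.cos(th)-5,r*np.sin(th)-5],[[-10,85],[-3,78],[3,73]]])
d=np.diff(P,axis=0)/1000; print(P.round(1).tolist()); print([[round(a,4),0,round(-b,4)] for a,b in d])
E
```

```text
11.5 [ 0.4541 -0.1341  0.0744] [3.141  0.0004 1.5613] [ 0.9193 -0.5486 -1.3211]
bar centre rel hinge -136.8127566575992 -15.315871764884022
[[-136.8, -15.3], [-136.8, -5.0], [-134.3, 6.7], [-130.7, 18.0], [-126.2, 28.8], [-120.8, 38.9], [-114.6, 48.4], [-107.6, 57.0], [-100.0, 64.9], [-91.8, 71.9], [-83.1, 77.9], [-74.0, 83.1], [-64.7, 87.3], [-55.2, 90.6], [-45.5, 92.9], [-35.9, 94.3], [-26.4, 94.7], [-17.1, 94.3], [-10.0, 85.0], [-3.0, 78.0], [3.0, 73.0]]
[[np.float64(0.0), 0, np.float64(-0.0103)], [np.float64(0.0025), 0, np.float64(-0.0117)], [np.float64(0.0035), 0, np.float64(-0.0113)], [np.float64(0.0045), 0, np.float64(-0.0108)], [np.float64(0.0054), 0, np.float64(-0.0101)], [np.float64(0.0062), 0, np.float64(-0.0094)], [np.float64(0.007), 0, np.float64(-0.0087)], [np.float64(0.0076), 0, np.float64(-0.0079)], [np.float64(0.0082), 0, np.float64(-0.007)], [np.float64(0.0087), 0, np.float64(-0.0061)], [np.float64(0.0091), 0, np.float64(-0.0052)], [np.float64(0.0093), 0, np.float64(-0.0042)], [np.float64(0.0095), 0, np.float64(-0.0033)], [np.float64(0.0096), 0, np.float64(-0.0023)], [np.float64(0.0096), 0, np.float64(-0.0014)], [np.float64(0.0095), 0, np.float64(-0.0004)], [np.float64(0.0094), 0, np.float64(0.0004)], [np.float64(0.0071), 0, np.float64(0.0093)], [np.float64(0.007), 0, np.float64(0.007)], [np.float64(0.006), 0, np.float64(0.005)]]
```

carry_out:
  translation:
    - [0,0,-0.005]
    - [0,0,-0.005]
    - [0.0012,0,-0.006]
    - [0.0013,0,-0.006]
    - [0.0035,0,-0.0113]
    - [0.0045,0,-0.0108]
    - [0.0054,0,-0.0101]
    - [0.0062,0,-0.0094]
    - [0.007,0,-0.0087]
  turn:
    - [0,0,0]
    - [0,0,0]
    - [0,0,0]
    - [0,0,0]
    - [0,0,0]
    - [0,0,0]
    - [0,0,0]
    - [0,0,0]
    - [0,0,0]
  gripper: [1,1,1,1,1,1,1,1,1]

```text
time: 12.4
tool_pos: [0.4543, -0.105, 0.1474]
tool_rot: [3.141, 0.0, 1.56]
contact_force: [0.6, -0.2, -2.5]
opening: 0.0178
```

```bash
python3 - <<'E'
from h import *
np.set_printoptions(precision=4,suppress=True)
ps=[read_camera(n) for n in("scene",)]; s=robot.observe(); print(s["time"],s["tool_pos"],s["tool_rot"],s["contact_force"],s["torque"])
a=cv2.resize(ps[0]["img"][110:270,140:330],None,fx=3.2,fy=3.2,interpolation=2); 
cv2.imwrite("pics/v6.png",a[:,:,::-1])
E
```

```text
12.45 [ 0.4548 -0.1043  0.1485] [3.1394 0.0002 1.5602] [-0.6777  0.2854 -1.1525] [0.0227 0.1689 0.0377]
```

View pics/v6.png

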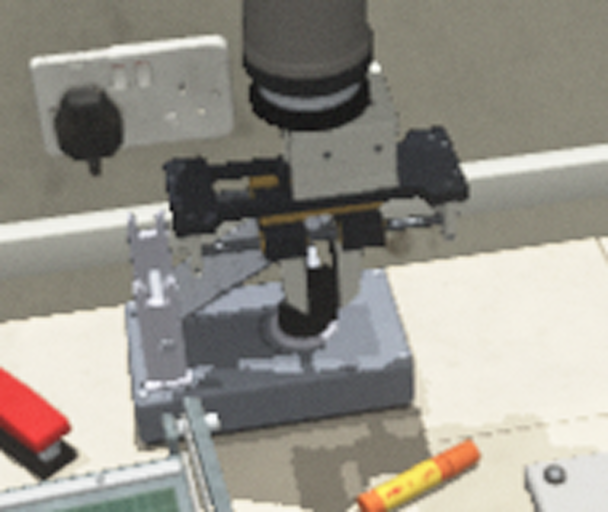

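The cover is rising on the bar: its lower edge slopes up from (185,310) to (265,262). I'll continue the arc.

carry_out:
  translation:
    - [0.0076,0,-0.0079]
    - [0.0082,0,-0.007]
    - [0.0087,0,-0.0061]
    - [0.0091,0,-0.0052]
    - [0.0093,0,-0.0042]
    - [0.0095,0,-0.0033]
    - [0.0096,0,-0.0023]
    - [0.0096,0,-0.0014]
    - [0.0095,0,-0.0004]
    - [0.0094,0,0.0004]
  turn:
    - [0,0,0]
    - [0,0,0]
    - [0,0,0]
    - [0,0,0]
    - [0,0,0]
    - [0,0,0]
    - [0,0,0]
    - [0,0,0]
    - [0,0,0]
    - [0,0,0]
  gripper: [1,1,1,1,1,1,1,1,1,1]

```text
time: 13.45
tool_pos: [0.4552, -0.0142, 0.1838]
tool_rot: [3.141, -0.0, 1.56]
contact_force: [0.3, -0.8, -1.6]
opening: 0.0177
```

carry_out:
  translation:
    - [0.0036,0,0.0046]
    - [0.0036,0,0.0047]
    - [0.0035,0,0.0035]
    - [0.0035,0,0.0035]
    - [0.003,0,0.0025]
    - [0.003,0,0.0025]
    - [0,0,0]
    - [0,0,0]
  turn:
    - [0,0,0]
    - [0,0,0]
    - [0,0,0]
    - [0,0,0]
    - [0,0,0]
    - [0,0,0]
    - [0,0,0]
    - [0,0,0]
  gripper: [1,1,1,1,1,1,1,1]

```text
time: 14.25
tool_pos: [0.4553, 0.0052, 0.1624]
tool_rot: [-3.141, -0.0, 1.56]
contact_force: [0.0, -0.9, -2.0]
opening: 0.0177
```

```bash
python3 - <<'E'
from h import *
np.set_printoptions(precision=4,suppress=True)
ps=[read_camera(n) for n in("scene","top")]; s=robot.observe(); print(s["time"],s["tool_pos"],s["tool_rot"],s["contact_force"],s["torque"])
print("bar centre console",(s["tool_pos"][1]-.0007+.073)*1000,(s["tool_pos"][2]-.0067)*1000)
for p in ps:
  for k in("prop_bar","slot"):
    for r in nets.tip_of(p,k)[:1]: print(k,r["score"],r["pixel"],onz(p,r["pixel"],.128))
a=cv2.resize(ps[0]["img"][110:250,130:300],None,fx=3.5,fy=3.5,interpolation=2); 
cv2.imwrite("pics/v7.png",a[:,:,::-1])
E
```

```text
14.35 [0.4553 0.0051 0.1625] [-3.1414 -0.      1.5596] [-0.7925 -1.6207 -1.8933] [-0.1672  0.217  -0.0593]
bar centre console 77.36409537289963 155.8148575380368
prop_bar 0.51 [186.5, 185.4] [0.5699 0.0027 0.128 ]
slot 0.77 [187.5, 191.9] [0.5449 0.0027 0.128 ]
prop_bar 0.67 [197.4, 179.2] [0.5405 0.0153 0.128 ]
slot 0.66 [201.4, 177.3] [0.5452 0.0058 0.128 ]
```

View pics/v7.png

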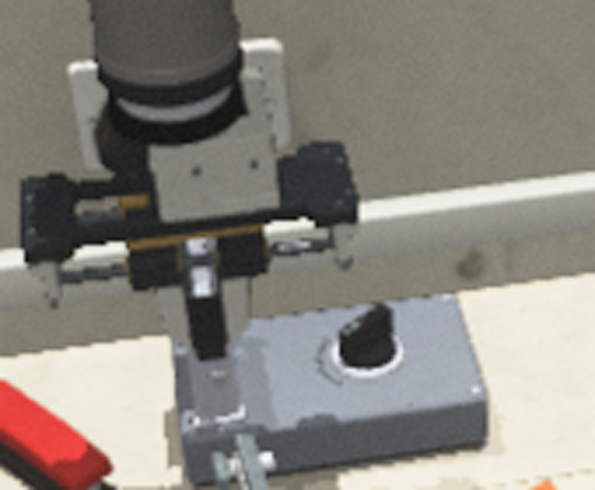

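The cover is open, the bar lies over the brackets, and the knob is visible at (370,335). I'll lower gently into the slots.

carry_out:
  translation:
    - [0,0,0.004]
    - [0,0,0.004]
    - [0,0,0.003]
    - [0,0,0.003]
    - [0,0,0.003]
    - [0,0,0.003]
    - [0,0,0]
  turn:
    - [0,0,0]
    - [0,0,0]
    - [0,0,0]
    - [0,0,0]
    - [0,0,0]
    - [0,0,0]
    - [0,0,0]
  gripper: [1,1,1,1,1,1,1]

```text
time: 15.25
tool_pos: [0.4553, 0.0052, 0.1421]
tool_rot: [-3.141, -0.0, 1.56]
contact_force: [0.4, -0.9, -1.1]
opening: 0.0176
```

```bash
python3 - <<'E'
from h import *
np.set_printoptions(precision=4,suppress=True)
s=robot.observe(); print(s["time"],s["tool_pos"],s["tool_rot"],s["contact_force"],s["torque"],(s["tool_pos"][2]-.0067)*1000)
E
```

```text
15.25 [0.4553 0.0052 0.1421] [-3.1411 -0.0002  1.5597] [ 0.3858 -0.9349 -1.087 ] [-0.1506  0.0358 -0.1362] 135.39844870236638
```

carry_out:
  translation:
    - [0,0,0.003]
    - [0,0,0.002]
    - [0,0,0]
  turn:
    - [0,0,0]
    - [0,0,0]
    - [0,0,0]
  gripper: [1,1,1]

```text
time: 15.55
tool_pos: [0.4554, 0.0051, 0.1373]
tool_rot: [-3.142, -0.0, 1.56]
contact_force: [0.5, -1.5, -1.7]
opening: 0.0177
```

carry_out:
  translation:
    - [0,0,0.001]
    - [0,0,0.001]
    - [0,0,0]
  turn:
    - [0,0,0]
    - [0,0,0]
    - [0,0,0]
  gripper: [1,1,1]

```text
time: 15.85
tool_pos: [0.4555, 0.0051, 0.1355]
tool_rot: [3.141, -0.0, 1.56]
contact_force: [0.4, -1.0, 0.3]
opening: 0.0178
```

```bash
python3 - <<'E'
from h import *
np.set_printoptions(precision=4,suppress=True)
s=robot.observe(); print(s["time"],s["tool_pos"],s["tool_rot"],s["contact_force"],s["torque"],(s["tool_pos"][2]-.0067)*1000)
E
```

```text
15.85 [0.4555 0.0051 0.1355] [ 3.1414 -0.0001  1.5597] [ 0.3963 -1.0433  0.348 ] [-0.259  -0.0011 -0.1994] 128.78071882864617
```

carry_out:
  translation:
    - [0,0,0.0007]
    - [0,0,0]
  turn:
    - [0,0,0]
    - [0,0,0]
  gripper: [1,1]

```text
time: 16.05
tool_pos: [0.4555, 0.0052, 0.1348]
tool_rot: [3.141, -0.0, 1.56]
contact_force: [0.6, -1.0, -0.4]
opening: 0.0179
```

carry_out:
  translation:
    - [0,0,0.0007]
    - [0,0,0]
  turn:
    - [0,0,0]
    - [0,0,0]
  gripper: [1,1]

```text
time: 16.25
tool_pos: [0.4555, 0.0051, 0.1344]
tool_rot: [3.141, -0.0, 1.56]
contact_force: [-1.3, -1.8, 3.7]
opening: 0.0178
```

```bash
python3 - <<'E'
from h import *
np.set_printoptions(precision=4,suppress=True)
s=robot.observe(); print(s["time"],s["tool_pos"],s["tool_rot"],s["contact_force"],s["torque"],(s["tool_pos"][2]-.0067)*1000)
E
```

```text
16.25 [0.4555 0.0051 0.1344] [ 3.1412 -0.      1.5597] [-1.3426 -1.7526  3.6676] [-0.2328  0.1032 -0.1229] 127.73216181432856
```

carry_out:
  translation:
    - [0,0,0]
    - [0,0,0]
    - [0,0,0]
    - [0,0,0]
    - [0,0,0]
  turn:
    - [0,0,0]
    - [0,0,0]
    - [0,0,0]
    - [0,0,0]
    - [0,0,0]
  gripper: [0.3,0.0,0.0,0.0,0.0]

```text
time: 16.75
tool_pos: [0.4554, 0.0052, 0.134]
tool_rot: [-3.142, -0.0, 1.56]
contact_force: [0.7, -0.3, 0.3]
opening: 0.0455
```

carry_out:
  translation:
    - [0,0,-0.01]
    - [0,0,-0.02]
    - [0,0,-0.03]
    - [0,0,-0.03]
    - [0,0,-0.03]
    - [-0.04,-0.005,-0.03]
    - [-0.04,-0.005,-0.03]
    - [-0.03,-0.005,-0.02]
    - [0,0,0]
  turn:
    - [0,0,0]
    - [0,0,0]
    - [0,0,0]
    - [0,0,0]
    - [0,0,0]
    - [0,0,0]
    - [0,0,0]
    - [0,0,0]
    - [0,0,0]
  gripper: [0,0,0,0,0,0,0,0,0]

```text
time: 17.65
tool_pos: [0.4397, -0.1075, 0.3372]
tool_rot: [3.136, 0.003, 1.556]
contact_force: [0.4, 0.7, -0.3]
opening: 0.046
```

```bash
python3 - <<'E'
from h import *
np.set_printoptions(precision=4,suppress=True)
ps=[read_camera(n) for n in("scene","wrist")]; s=robot.observe(); print(s["time"],s["tool_pos"],s["tool_rot"],s["contact_force"],s["opening"])
save(ps[1],"w8")
for p in ps:
  for k,z in dict(prop=.128,prop_bar=.128,slot=.128,knob_grip=.073).items():
    for r in nets.tip_of(p,k)[:1]: print(k,r["score"],np.round(r["pixel"],1),onz(p,r["pixel"],z))
  for r in nets.regions_of(p,"knob")[:1]: print("knobreg",r["score"],r["pixel"],r["region"].sum())
a=cv2.resize(ps[0]["img"][110:250,130:290],(480,420),interpolation=2); b=cv2.resize(ps[1]["img"],(300,225),interpolation=3)
b=np.vstack([b,np.zeros((195,300,3),np.uint8)])
cv2.imwrite("pics/v8.png",np.hstack([a,b])[:,:,::-1])
E
```

```text
17.75 [ 0.4391 -0.1044  0.3342] [ 3.1407 -0.0003  1.558 ] [ 0.5058  0.7037 -0.6913] 0.045640384215416906
prop 0.55 [194.3 217.6] [ 0.452  -0.0033  0.128 ]
prop_bar 0.67 [186.9 195.3] [0.5327 0.0052 0.128 ]
slot 0.84 [187.1 191.9] [0.5451 0.0036 0.128 ]
knob_grip 0.47 [235.3 204.1] [ 0.5412 -0.1067  0.073 ]
knobreg 0.68 [189.5, 204.6] 288
prop 0.78 [383.8 192.9] [0.4601 0.0059 0.128 ]
prop_bar 0.73 [375.7 264.9] [0.5456 0.0027 0.128 ]
slot 0.98 [377.3 265.2] [0.546  0.0046 0.128 ]
knob_grip 0.84 [281.7 247.9] [ 0.5471 -0.105   0.073 ]
knobreg 0.75 [283.8, 240.1] 782
```

View pics/v8.png

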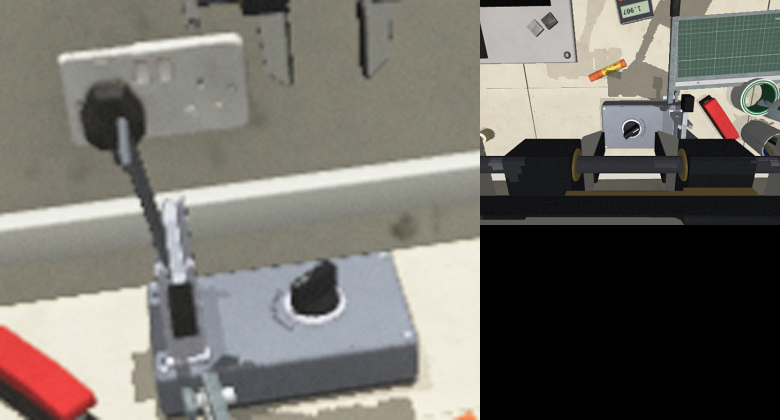

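The cover leans open on the seated bar, and both cameras put prop_bar on slot within about 2 px. The knob is at wrist pixel (283,243). Next is its orientation.

```bash
python3 - <<'E'
import cv2
a=cv2.imread("pics/w8.png")[205:285,240:330]; cv2.imwrite("pics/v9.png",cv2.resize(a,None,fx=6,fy=6,interpolation=2))
E
```

```text
(no output)
```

View pics/v9.png

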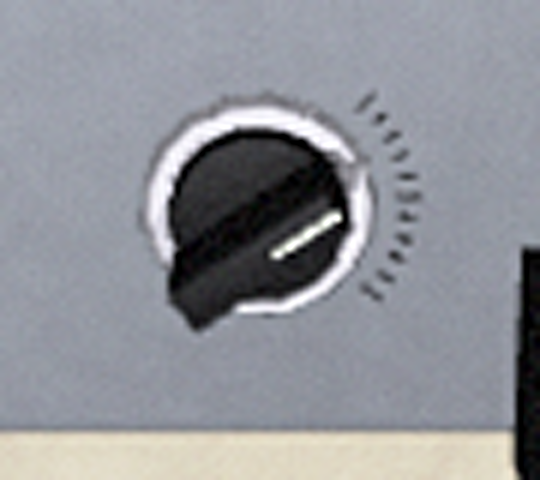

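The pointer runs from (272,258) to (340,215) in the crop, so the knob stands at about 0.24 and the tool yaw needed is about 0.55.

```bash
python3 - <<'E'
from h import *
s=robot.observe(); print(s["tool_pos"])
rows(s["tool_pos"],[np.pi,0,1.558],[.5492,-.1103,.28],[np.pi,0,.551],8)
E
```

```text
[ 0.43927426 -0.10393215  0.33361384]
translation [[-0.0006, 0.0137, 0.0067], [0.0011, 0.0137, 0.0067], [0.0028, 0.0135, 0.0067], [0.0045, 0.013, 0.0067], [0.0061, 0.0123, 0.0067], [0.0076, 0.0115, 0.0067], [0.009, 0.0104, 0.0067], [0.0102, 0.0092, 0.0067]]
turn [[-0.0, -0.0, 0.1259], [-0.0, -0.0, 0.1259], [-0.0, -0.0, 0.1259], [-0.0, -0.0, 0.1259], [-0.0, -0.0, 0.1259], [-0.0, -0.0, 0.1259], [-0.0, -0.0, 0.1259], [-0.0, -0.0, 0.1259]]
```

carry_out:
  translation:
    - [-0.0006,0.0137,0.0067]
    - [0.0011,0.0137,0.0067]
    - [0.0028,0.0135,0.0067]
    - [0.0045,0.013,0.0067]
    - [0.0061,0.0123,0.0067]
    - [0.0076,0.0115,0.0067]
    - [0.009,0.0104,0.0067]
    - [0.0102,0.0092,0.0067]
    - [0,0,0]
    - [0,0,0]
  turn:
    - [0,0,0.1259]
    - [0,0,0.1259]
    - [0,0,0.1259]
    - [0,0,0.1259]
    - [0,0,0.1259]
    - [0,0,0.1259]
    - [0,0,0.1259]
    - [0,0,0.1259]
    - [0,0,0]
    - [0,0,0]
  gripper: [0,0,0,0,0,0,0,0,0,0]

```text
time: 19.25
tool_pos: [0.5488, -0.1103, 0.2799]
tool_rot: [-3.141, 0.001, 0.556]
contact_force: [-0.5, 1.2, -0.8]
opening: 0.0463
```

```bash
python3 - <<'E'
from h import *
np.set_printoptions(precision=4,suppress=True)
w=read_camera("wrist"); save(w,"w10"); s=robot.observe(); print(s["time"],s["tool_pos"],s["tool_rot"],s["contact_force"],s["torque"])
for r in nets.tip_of(w,"knob_grip")[:2]: q=r["pixel"]; print(r["score"],q,onz(w,q,.073))
g=cv2.cvtColor(w["img"],cv2.COLOR_RGB2GRAY); c,r=int(q[0]),int(q[1]); y0=r-45;x0=c-50
print(x0,y0)
cv2.imwrite("pics/v10.png",cv2.resize(w["img"][y0:y0+90,x0:x0+100,::-1],None,fx=6,fy=6,interpolation=2))
E
```

```text
19.3 [ 0.5487 -0.1103  0.2804] [-3.1414  0.0001  0.5557] [0.1366 0.7157 0.0979] [-0.0892  0.0404  0.0133]
0.78 [273.7, 170.2] [ 0.5406 -0.1081  0.073 ]
223 125
```

View pics/v10.png

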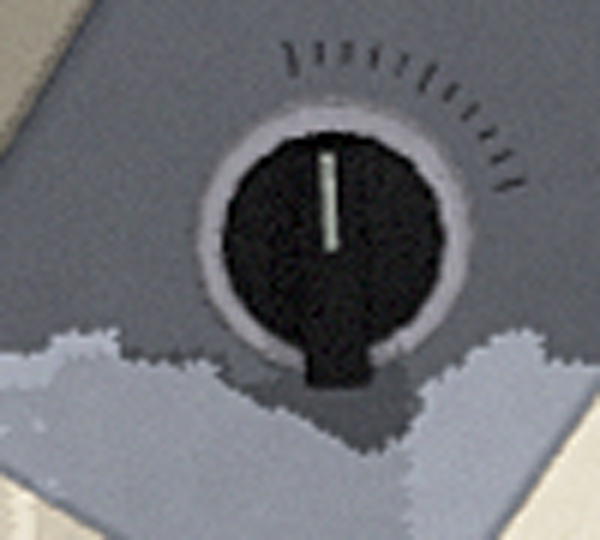

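```bash
python3 - <<'E'
from h import *
np.set_printoptions(precision=4,suppress=True)
w=read_camera("wrist"); g=lambda a,b:(a/6+223-.5+.08,b/6+125-.5+.08)
print("ring",onz(w,g(334,232),.0505),"skirt disc",onz(w,g(334,240),.058))
a=onz(w,g(327,152),.084);b=onz(w,g(332,250),.084);c=onz(w,g(338,385),.061)
print(a,b,c); 
for p,q in((a,b),(a,c)): d=(p-q)[:2]; print("ang",np.arctan2(-d[0],d[1]))
d=(a-c)[:2]; print("far end + 21mm:",c[:2]+.021*d/np.linalg.norm(d))
E
```

```text
ring [ 0.543  -0.1029  0.0505] skirt disc [ 0.5431 -0.1031  0.058 ]
[ 0.5319 -0.087   0.084 ] [ 0.5414 -0.1007  0.084 ] [ 0.5578 -0.1252  0.061 ]
ang 0.6043570227108902
ang 0.594290348953785
far end + 21mm: [ 0.546  -0.1078]
```

carry_out:
  translation:
    - [-0.0006,-0.0013,0.036]
    - [0,0,0.036]
    - [0,0,0.036]
    - [0,0,0.036]
    - [0,0,0.036]
    - [0,0,0.02]
    - [0,0,0.01]
    - [0,0,0.004]
    - [0,0,0]
    - [0,0,0]
  turn:
    - [0,0,-0.044]
    - [0,0,0]
    - [0,0,0]
    - [0,0,0]
    - [0,0,0]
    - [0,0,0]
    - [0,0,0]
    - [0,0,0]
    - [0,0,0]
    - [0,0,0]
  gripper: [0,0,0,0,0,0,0,0,0,0]

```text
time: 20.4
tool_pos: [0.5487, -0.1099, 0.0676]
tool_rot: [3.14, -0.002, 0.597]
contact_force: [0.4, -0.5, 0.1]
opening: 0.0458
```

```bash
cat >> h.py <<'E'
K=np.array([.543,-.103])
def feel(n=3):
    F=[];M=[]
    for i in range(n):
        if i: read_camera("wrist")
        s=robot.observe();F.append(s["contact_force"]);M.append(s["torque"])
    F,M=np.mean(F,0),np.mean(M,0); p=np.array(s["tool_pos"]); r=np.r_[K-p[:2],0]
    Mk=M-np.cross(r,F); yaw=s["tool_rot"][2]; c,sn=np.cos(yaw),np.sin(yaw)
    print("t %.2f"%s["time"],"pos",p.round(4),"rot",np.round(s["tool_rot"],3),"F",F.round(2),"Mtcp",M.round(3),"Mz knob %.3f"%Mk[2],"F tool x,y %.2f %.2f"%(c*F[0]+sn*F[1],sn*F[0]-c*F[1]),"open %.4f"%s["opening"])
E
python3 -c "
from h import *
feel(4)
save(read_camera('wrist'),'w11')"
```

```text
t 20.55 pos [ 0.5485 -0.1098  0.0672] rot [ 3.14e+00 -1.00e-03  5.97e-01] F [ 0.35  0.05 -0.08] Mtcp [-0.065 -0.004  0.025] Mz knob 0.028 F tool x,y 0.31 0.16 open 0.0458
```

carry_out:
  translation:
    - [-0.0007,0,0]
    - [0,0,0]
    - [0,0,0]
    - [0,0,0]
    - [0,0,0]
    - [0,0,0]
    - [0,0,0]
    - [0,0,0]
  turn:
    - [0,0,0]
    - [0,0,0]
    - [0,0,0]
    - [0,0,0]
    - [0,0,0]
    - [0,0,0]
    - [0,0,0]
    - [0,0,0]
  gripper: [0,1,1,1,1,1,1,1]
  squeeze: 15

```text
time: 21.4
tool_pos: [0.5474, -0.1099, 0.0662]
tool_rot: [-3.142, -0.0, 0.596]
contact_force: [0.3, 0.8, -0.4]
opening: 0.012
```

```bash
python3 -c "
from h import *
feel(5)"
```

```text
t 21.60 pos [ 0.5474 -0.1099  0.0662] rot [-3.142 -0.     0.596] F [ 0.7   0.58 -0.68] Mtcp [ 0.026 -0.11   0.004] Mz knob 0.011 F tool x,y 0.90 -0.09 open 0.0121
```

carry_out:
  translation:
    - [-0.0004,0,0]
    - [-0.0004,0,0]
    - [-0.0004,0,0]
    - [-0.0004,0,0]
    - [-0.0004,0,0]
    - [-0.0004,0,0]
    - [-0.0004,0,0]
    - [-0.0004,0,0]
    - [-0.0004,0,0]
    - [-0.0004,0,0]
  turn:
    - [0,0,0.05]
    - [0,0,0.05]
    - [0,0,0.05]
    - [0,0,0.05]
    - [0,0,0.05]
    - [0,0,0.05]
    - [0,0,0.05]
    - [0,0,0.05]
    - [0,0,0.05]
    - [0,0,0.05]
  gripper: [1,1,1,1,1,1,1,1,1,1]

```text
time: 22.6
tool_pos: [0.5434, -0.1114, 0.0662]
tool_rot: [-3.141, 0.0, 0.095]
contact_force: [0.4, 0.8, -0.2]
opening: 0.0118
```

```bash
python3 -c "
from h import *
feel(4)"
```

```text
t 22.75 pos [ 0.5434 -0.1114  0.0662] rot [-3.141  0.     0.098] F [-0.05  1.06  0.12] Mtcp [-0.025  0.11   0.042] Mz knob 0.042 F tool x,y 0.05 -1.06 open 0.0118
```

carry_out:
  translation:
    - [-0.0004,0,0]
    - [-0.0004,0,0]
    - [-0.0004,0,0]
    - [-0.0004,0,0]
    - [-0.0004,0,0]
    - [-0.0004,0,0]
    - [-0.0004,0,0]
    - [-0.0004,0,0]
    - [-0.0004,0,0]
  turn:
    - [0,0,0.05]
    - [0,0,0.05]
    - [0,0,0.05]
    - [0,0,0.05]
    - [0,0,0.05]
    - [0,0,0.05]
    - [0,0,0.05]
    - [0,0,0.05]
    - [0,0,0.05]
  gripper: [1,1,1,1,1,1,1,1,1]

```text
time: 23.65
tool_pos: [0.5396, -0.1109, 0.0662]
tool_rot: [3.142, 0.001, -0.354]
contact_force: [-0.7, 0.8, -0.5]
opening: 0.0116
```

```bash
python3 -c "
from h import *
feel(5)"
```

```text
t 23.85 pos [ 0.5396 -0.1109  0.0662] rot [ 3.142e+00  1.000e-03 -3.510e-01] F [-1.64  0.83  1.  ] Mtcp [0.05  0.423 0.08 ] Mz knob 0.064 F tool x,y -1.82 -0.22 open 0.0123
```

carry_out:
  translation:
    - [-0.0002,0,0]
    - [-0.0002,0,0]
    - [-0.0002,0,0]
    - [-0.0002,0,0]
  turn:
    - [0,0,0.025]
    - [0,0,0.025]
    - [0,0,0.025]
    - [0,0,0.025]
  gripper: [1,1,1,1]

```text
time: 24.25
tool_pos: [0.5388, -0.1106, 0.0661]
tool_rot: [3.141, 0.001, -0.455]
contact_force: [-4.9, 1.2, 3.3]
opening: 0.0116
```

```bash
python3 -c "
from h import *
feel(5)"
```

```text
t 24.45 pos [ 0.5389 -0.1106  0.0661] rot [ 3.141e+00  1.000e-03 -4.540e-01] F [-5.24  1.43  3.37] Mtcp [0.151 1.022 0.085] Mz knob 0.039 F tool x,y -5.33 1.01 open 0.0119
```

carry_out:
  translation:
    - [-0.0005,0,0]
    - [0,0,0]
  turn:
    - [0,0,0]
    - [0,0,0]
  gripper: [1,1]

```text
time: 24.65
tool_pos: [0.5388, -0.1106, 0.0662]
tool_rot: [3.142, 0.0, -0.454]
contact_force: [-4.6, 0.2, 2.2]
opening: 0.0121
```

```bash
python3 -c "
from h import *
feel(4)"
```

```text
t 24.80 pos [ 0.5388 -0.1106  0.0661] rot [ 3.142  0.    -0.454] F [-3.99  0.61  1.97] Mtcp [-0.005  0.831  0.09 ] Mz knob 0.057 F tool x,y -3.85 1.20 open 0.0119
```

carry_out:
  translation:
    - [-0.0012,0,0]
    - [0,0,0]
  turn:
    - [0,0,0]
    - [0,0,0]
  gripper: [1,1]

```text
time: 25.0
tool_pos: [0.5387, -0.1105, 0.0662]
tool_rot: [-3.141, -0.002, -0.454]
contact_force: [1.4, -1.9, -2.6]
opening: 0.0121
```

```bash
python3 -c "
from h import *
feel(4)"
```

```text
t 25.15 pos [ 0.5387 -0.1105  0.0662] rot [-3.141e+00 -2.000e-03 -4.540e-01] F [ 1.6  -2.27 -3.29] Mtcp [-0.49  -0.13   0.047] Mz knob 0.068 F tool x,y 2.44 1.34 open 0.0117
```

carry_out:
  translation:
    - [0.0005,0,0]
    - [-0.0002,0,0]
    - [-0.0002,0,0]
    - [-0.0002,0,0]
    - [-0.0002,0,0]
    - [-0.0002,0,0]
    - [0,0,0]
  turn:
    - [0,0,0]
    - [0,0,0.02]
    - [0,0,0.02]
    - [0,0,0.02]
    - [0,0,0.02]
    - [0,0,0.02]
    - [0,0,0]
  gripper: [1,1,1,1,1,1,1]

```text
time: 25.85
tool_pos: [0.5379, -0.11, 0.0663]
tool_rot: [-3.141, -0.001, -0.555]
contact_force: [3.3, -3.3, -5.7]
opening: 0.0122
```

```bash
python3 -c "
from h import *
feel(5)"
```

```text
t 26.05 pos [ 0.5379 -0.11    0.0662] rot [-3.141e+00 -1.000e-03 -5.550e-01] F [ 3.77 -3.56 -5.09] Mtcp [-0.764 -0.562 -0.005] Mz knob 0.040 F tool x,y 5.08 1.05 open 0.0118
```

carry_out:
  translation:
    - [0.0009,0,0]
    - [-0.00015,0,0]
    - [-0.00015,0,0]
    - [-0.00015,0,0]
    - [0,0,0]
  turn:
    - [0,0,0]
    - [0,0,0.02]
    - [0,0,0.02]
    - [0,0,0.02]
    - [0,0,0]
  gripper: [1,1,1,1,1]

```text
time: 26.55
tool_pos: [0.5375, -0.1098, 0.0662]
tool_rot: [-3.142, 0.001, -0.614]
contact_force: [0.4, -2.2, -2.2]
opening: 0.0122
```

```bash
python3 -c "
from h import *
feel(5)"
```

```text
t 26.75 pos [ 0.5375 -0.1098  0.0662] rot [-3.142e+00  1.000e-03 -6.130e-01] F [ 0.8  -1.74 -1.88] Mtcp [-0.312  0.056  0.014] Mz knob 0.029 F tool x,y 1.65 0.96 open 0.0120
```

carry_out:
  translation:
    - [-0.0001,0,0]
    - [-0.0001,0,0]
    - [0,0,0]
  turn:
    - [0,0,0.02]
    - [0,0,0.02]
    - [0,0,0]
  gripper: [1,1,1]

```text
time: 27.05
tool_pos: [0.5373, -0.1097, 0.0662]
tool_rot: [3.142, 0.001, -0.654]
contact_force: [-1.6, -1.1, -0.8]
opening: 0.0117
```

```bash
python3 -c "
from h import *
feel(5)"
```

```text
t 27.25 pos [ 0.5373 -0.1096  0.0662] rot [ 3.142e+00  1.000e-03 -6.530e-01] F [-2.11 -0.05  0.21] Mtcp [-0.047  0.395  0.034] Mz knob 0.020 F tool x,y -1.65 1.32 open 0.0114
```

carry_out:
  translation:
    - [-0.0001,0,0]
    - [-0.0001,0,0]
    - [0,0,0]
  turn:
    - [0,0,0.015]
    - [0,0,0.015]
    - [0,0,0]
  gripper: [1,1,1]

```text
time: 27.55
tool_pos: [0.5371, -0.1095, 0.0662]
tool_rot: [3.141, 0.001, -0.684]
contact_force: [-2.9, 2.2, 1.0]
opening: 0.012
```

```bash
python3 -c "
from h import *
feel(5)"
```

```text
t 27.75 pos [ 0.5371 -0.1096  0.0662] rot [ 3.142e+00  1.000e-03 -6.830e-01] F [-3.35  1.69  1.25] Mtcp [0.179 0.697 0.071] Mz knob 0.039 F tool x,y -3.67 0.81 open 0.0121
```

carry_out:
  translation:
    - [-0.0007,0,0]
    - [-0.0002,0,0]
    - [-0.0001,0,0]
    - [0,0,0]
  turn:
    - [0,0,0]
    - [0,0,0.015]
    - [0,0,0.015]
    - [0,0,0]
  gripper: [1,1,1,1]

```text
time: 28.15
tool_pos: [0.5369, -0.1093, 0.0662]
tool_rot: [-3.141, -0.001, -0.714]
contact_force: [-1.3, -0.6, -1.9]
opening: 0.0116
```

```bash
python3 -c "
from h import *
feel(5)"
```

```text
t 28.35 pos [ 0.5369 -0.1093  0.0662] rot [-3.141e+00 -1.000e-03 -7.130e-01] F [-1.19 -0.54 -1.21] Mtcp [-0.236  0.327  0.044] Mz knob 0.040 F tool x,y -0.54 1.19 open 0.0120
```

carry_out:
  translation:
    - [-0.0001,0,0]
    - [-0.0001,0,0]
    - [0,0,0]
  turn:
    - [0,0,0.015]
    - [0,0,0.015]
    - [0,0,0]
  gripper: [1,1,1]

```text
time: 28.65
tool_pos: [0.5367, -0.1091, 0.0662]
tool_rot: [-3.141, -0.0, -0.744]
contact_force: [-0.1, -2.0, -2.1]
opening: 0.0119
```

```bash
python3 -c "
from h import *
feel(5)"
```

```text
t 28.85 pos [ 0.5367 -0.1091  0.0662] rot [-3.141 -0.    -0.743] F [-0.06 -1.62 -2.08] Mtcp [-0.372  0.148  0.073] Mz knob 0.083 F tool x,y 1.05 1.23 open 0.0117
```

carry_out:
  translation:
    - [-0.0002,0,0]
    - [-0.0001,0,0]
    - [0,0,0]
  turn:
    - [0,0,0.012]
    - [0,0,0.012]
    - [0,0,0]
  gripper: [1,1,1]

```text
time: 29.15
tool_pos: [0.5365, -0.1089, 0.0663]
tool_rot: [-3.141, -0.001, -0.768]
contact_force: [-0.3, -2.6, -3.7]
opening: 0.0121
```

```bash
python3 -c "
from h import *
feel(5)"
```

```text
t 29.35 pos [ 0.5365 -0.1089  0.0662] rot [-3.141e+00 -1.000e-03 -7.670e-01] F [ 0.6  -2.97 -3.66] Mtcp [-0.62  -0.033  0.162] Mz knob 0.184 F tool x,y 2.49 1.72 open 0.0115
```

The torque about the knob axis climbed from 0.04 to 0.08 to 0.18 N m at about 4 N m/rad, so the knob is bearing against the stop. I'll let go now.

carry_out:
  translation:
    - [0,0,0]
    - [0,0,0]
    - [0,0,0]
    - [0,0,0]
    - [0,0,-0.01]
    - [0,0,-0.03]
    - [0,0,-0.04]
    - [0,0,-0.04]
    - [0,0,-0.04]
    - [0,0,-0.03]
  turn:
    - [0,0,0]
    - [0,0,0]
    - [0,0,0]
    - [0,0,0]
    - [0,0,0]
    - [0,0,0]
    - [0,0,0]
    - [0,0,0]
    - [0,0,0]
    - [0,0,0]
  gripper: [0.4,0.2,0.2,0.2,0.2,0.2,0.2,0.2,0.2,0.2]

```text
time: 30.35
tool_pos: [0.5366, -0.1088, 0.2599]
tool_rot: [-3.14, -0.003, -0.767]
contact_force: [0.5, -0.3, 0.2]
opening: 0.0368
```

carry_out:
  translation:
    - [0,0.01,-0.03]
    - [0,0.02,-0.02]
    - [0,0.03,0]
    - [0,0.03,0]
    - [0,0.01,0]
    - [0,0,0]
    - [0,0,0]
  turn:
    - [0,0,0]
    - [0,0,0]
    - [0,0,0]
    - [0,0,0]
    - [0,0,0]
    - [0,0,0]
    - [0,0,0]
  gripper: [0.2,0.2,0.2,0.2,0.2,0.2,0.2]

```text
time: 31.05
tool_pos: [0.4673, -0.1803, 0.3065]
tool_rot: [-3.141, -0.0, -0.768]
contact_force: [-0.5, 0.4, -0.6]
opening: 0.0367
```

```bash
python3 - <<'E'
from h import *
np.set_printoptions(precision=4,suppress=True)
feel(1)
ps={n:read_camera(n) for n in("scene","top","wrist")}
zs=dict(prop=.128,prop_bar=.128,slot=.128,knob_grip=.073,weight=0,glue=0,stapler=0)
for n,p in ps.items():
  save(p,"end_"+n)
  for k,z in zs.items():
    for r in nets.tip_of(p,k)[:1]: print(n,k,round(r["score"],2),np.round(r["pixel"],1),onz(p,r["pixel"],z))
# prop fit at seat height in each camera
for n in("scene","top"):
  for r in nets.regions_of(ps[n],"cover_edge")[:1]+nets.tip_of(ps[n],"cover_edge")[:1]: print(n,"cover",round(r["score"],2),np.round(r["pixel"],1))
  th=1.73; v=np.array([.543,-.073]); e=np.array([0,75-145*np.cos(th),88+145*np.sin(th)])/1000
  print("expected cover_edge px at 1.73",proj(ps[n],[v[0]+.0008,v[1]+e[1],e[2]]), "at 1.85",proj(ps[n],[.544,-.073+.075-.145*np.cos(1.85),.088+.145*np.sin(1.85)]))
p=ps["wrist"]; print("knob axis px",proj(p,[.543,-.103,.084]))
q=proj(p,[.543,-.103,.084]).astype(int); c=p["img"][q[1]-25:q[1]+25,q[0]-25:q[0]+25]
b=(c.min(2)>130)&(np.hypot(*np.meshgrid(np.arange(-25,25),np.arange(-25,25)))<14)
ys,xs=np.nonzero(b)
if len(xs)>4:
  P=np.array([onz(p,(x+q[0]-25,y+q[1]-25),.084)[:2] for x,y in zip(xs,ys)]); u=np.linalg.svd(P-P.mean(0))[2][0]
  if u@(P.mean(0)-K)<0:u=-u
  print("pointer n",len(xs),"mean-K",P.mean(0)-K,"knob ~",.8-(np.arctan2(-u[0],u[1])+.008), "via centroid",.8-(np.arctan2(-(P.mean(0)-K)[0],(P.mean(0)-K)[1])+.008))
E
```

```text
t 31.05 pos [ 0.4673 -0.1803  0.3065] rot [-3.141 -0.    -0.768] F [-0.5   0.36 -0.64] Mtcp [-0.127  0.121 -0.024] Mz knob -0.090 F tool x,y -0.61 0.09 open 0.0367
scene prop 0.77 [192.3 216.7] [0.4559 0.0007 0.128 ]
scene slot 0.62 [187.2 191.4] [0.5469 0.0032 0.128 ]
scene weight 0.7 [380.7 194.3] [ 0.5793 -0.5097  0.    ]
scene glue 0.9 [273.6 262.1] [ 0.4    -0.1702  0.    ]
scene stapler 0.95 [143.5 242.3] [ 0.5342  0.1246 -0.    ]
top prop 0.84 [198.9 216.9] [0.4496 0.0092 0.128 ]
top prop_bar 0.91 [198.8 178.5] [0.5422 0.012  0.128 ]
top slot 0.57 [202.3 180. ] [0.5387 0.0035 0.128 ]
top weight 0.64 [401.1 175.6] [ 0.5749 -0.5037  0.    ]
top glue 0.46 [268.  240.8] [ 0.3975 -0.1538  0.    ]
top stapler 0.59 [157. 189.] [0.5302 0.1426 0.    ]
wrist prop 0.59 [123.3  48.1] [0.4535 0.0027 0.128 ]
wrist slot 0.16 [263.2  57.5] [ 0.5371 -0.0885  0.128 ]
wrist knob_grip 0.94 [281.8  73.8] [ 0.5425 -0.1074  0.073 ]
wrist weight 0.85 [488.8 273.7] [ 0.5747 -0.5143  0.    ]
wrist glue 0.66 [235.8 184.3] [ 0.4037 -0.1626  0.    ]
scene cover 0.58 [175.1 169.4]
scene cover 0.84 [176.1 157. ]
expected cover_edge px at 1.73 [172.1384 157.0943] at 1.85 [164.5265 159.4514]
top cover 0.79 [190.7 175.4]
top cover 0.6 [182.9 173.7]
expected cover_edge px at 1.73 [185.6659 171.2599] at 1.85 [178.338  171.3261]
knob axis px [279.1975  69.3313]
pointer n 23 mean-K [0.0062 0.0062] knob ~ 1.4801098902100782 via centroid 1.5709188494996484
```

```bash
python3 - <<'E'
from h import *
ps=[read_camera(n) for n in("scene","top")]
v=np.array([.4555,.0051,-.011])
for p in ps:
  r=nets.regions_of(p,"prop")[0]; m=r["region"].astype(np.float32); ys,xs=np.nonzero(m); print(round(r["score"],2),m.sum(),xs.min(),xs.max(),ys.min(),ys.max())
  for z in(.12,.124,.128,.132,.136,.14):
    s=sil(p,PROP,v,z); yy=np.nonzero(s>.5); print(z,round(float(iou(s,m)),3),yy[1].min(),yy[1].max(),yy[0].min(),yy[0].max())
E
```

```text
0.84 270.0 185 195 176 221
0.12 0.647 184 195 179 225
0.124 0.695 183 195 177 223
0.128 0.707 183 195 176 222
0.132 0.681 183 195 175 220
0.136 0.65 183 194 173 219
0.14 0.616 183 194 172 218Traceback (most recent call last):
  File "<stdin>", line 5, in <module>
IndexError: list index out of range
```

```bash
python3 -c "
from h import *
print(robot.hand_in(), robot.observe()['time'])"
```

```text
the job is handed in; nothing more can be done
the job is handed in; nothing more can be done
```

I lifted the cover with the bar, seated the bar in both slots so the cover stays propped open, and turned the knob clockwise to its end stop. I then let go, moved the gripper clear and handed the job in after about 31 s of the 72 s allowed.

**Bar and cover**
- The bar's underside came to rest at about 127.7 mm, against slot floors at 128 mm, with roughly 5 N of contact force when I released it.
- After release, matching the bar's outline in the scene camera fitted best at 128 mm, with both ends at the expected height.
- The cover edge showed within about 3–5 px of where it should be at 1.73 rad.

**Knob**
- It turned freely at about 0.04 N m. The torque then rose to 0.08 and 0.18 N m at about 4 N m/rad, which is the stop; I let go there, well under the 0.4 N m limit.
- Sideways force on the grip while turning reached about 5 N, because my estimate of the knob's centre was slightly off; I corrected for it as I went.
- The final picture puts the knob at about 1.48–1.57.

**Other things on the bench**
- The weight, glue stick and stapler showed where they had been, within about 1 cm, which is how much the readings scatter.

**Checks that failed or disagreed**
- The top camera put the bar 8 mm off the slot in y, while the earlier wrist and scene readings agreed to 2 mm.
- The outline check found no prop in the top camera, so it rests on the scene camera alone.
- The wrist camera's last slot reading had a very low score, so I ignored it.
- One close-up before gripping the knob was refused by the picture limit, so I relied on the finger opening (12 mm) and the forces instead.

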